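# Close the LED jar with its twist-lock screw lid

### The job

Put the big grey lid with the hexagonal grip on the open white jar that stands in the bolted-down holder, turn it backwards (anticlockwise) until its lugs drop into the thread, then screw it clockwise until it is fully home against its stop, and let go. Be gentle: neither press it hard nor force it against the thread or its stops, and leave the other things on the table where they are.

Things in the scene. Friction and masses are not known exactly. Their poses are not given: they have to be found in the camera images.
- lid: the jar's loose grey lid, about 60 g, standing upright on the table: a round cap 61 mm across and 20 mm high, open below, with a hexagonal grip on top; 50 mm high in all. Origin: centre of its lower edge; z up
- lid_grip (a point): centre of the lid's hexagonal grip's upper part, 42 mm above the lid's lower edge and 22 mm above the flat top of the cap. The hexagon is 32 mm across flats, 37 mm across corners, 30 mm high; its flats face along +y and -y of the lid and every 60 deg from there. Same axes as the lid
- lid_inside (a point): centre of the lid's inner ceiling, 17 mm above its lower edge. Inside, the cap is 56 mm wide; four lugs, each 12 deg wide and 3 mm high, stick inward at the lower edge on the lid's +x, +y, -x and -y sides and leave 47 mm between opposite lugs
- jar: white open jar, 68 mm across, fixed in an aluminium holder plate 100 x 100 x 8 mm (collar 76 mm across); it cannot move or turn. Origin on the table under the jar's axis; z up. Its yaw tells nothing about where the thread starts
- jar_mouth (a point): on the jar's axis, 85 mm above the table, level with the thread's flat tops. Around the neck (44 mm across) sit four thread pieces 53 mm across, every 90 deg, 64 deg long, with 26 deg gaps, at unknown angles. At each piece's clockwise end (seen from above) a tooth, 6 deg of the 64, stands 3 mm above the flat and also 5 mm below the thread as a stop
- jar_rim (a point): on the axis at the neck's tapered rim (41 mm across at the top), 6 mm above jar_mouth. When set on, the lid's lower edge comes to rest level with jar_mouth (lugs on the flats), 3 mm above it (on the teeth) or 7 mm below it (lugs happen to meet the gaps). On the flats the teeth catch the lid if it is turned clockwise
- jar_dropped (a point): on the axis, 7 mm below jar_mouth: height of the lid's lower edge once its lugs have dropped into the gaps. Turn at most 90 deg anticlockwise to get there (from the teeth first a false drop of 3 mm); it falls if held loosely, else follow it down. In the gap it turns 0 to 14 deg further back to a hard stop; pressed on that stop it may rub and hang: ease off forwards
- jar_seal (a point): on the axis, 10 mm above jar_mouth: top of the springy rubber seal (37 mm across) that the dropped lid's ceiling rests on. Pressing the seal down 3 mm, to the lid's home height, takes 2 N rising to 8 N; the lid springs back up unless its lugs are under the thread
- jar_home (a point): on the axis, 10 mm below jar_mouth: the lid's lower edge when fully home (within 0.5 mm). From dropped, 58 to 72 deg clockwise to a hard stop; the thread draws the lid down by itself, taking up to 0.3 N m, and it stays where left. At a stop the torque rises by 0.09 N m per deg; more than 40 N in all between lid and jar does damage (1 N m at the stop if not pressed down)
- pliers: loose side cutters with yellow grips, 155 mm long, lying flat, 14 mm high; bystander. Origin: centre of its underside
- phone: black phone 150 x 72 x 8 mm lying flat; bystander. Origin: centre of its underside
- solder_reel: upright solder reel, 56 mm across, 45 mm high; bystander. Origin: centre of its underside
- tweezers: steel tweezers 120 mm long, 6 mm high, lying along its x between the jar and the lid; bystander. Origin: centre of its underside
- small_lid: small plain flat grey lid, 42 mm across, 13 mm high, without a grip: does not belong to the jar; bystander. Origin: centre of its underside
- screwdriver: screwdriver 200 mm long, 26 mm high, lying; bystander. Origin: centre of its underside
- closed_jar: smaller jar already closed, 60 mm across, 75 mm high; bystander. Origin: centre of its underside
- multimeter: grey multimeter 140 x 75 mm, 40 mm high, lying; bystander. Origin: centre of its underside
Things that resemble listed ones, but are neither listed nor needed, are in the scene too. What is shaped like the lid but red or yellow is not meant.

How it is judged:
By the outcome, as a careful person would: the job done as asked, in the order asked, and still so for the second after the job is handed in, with the robot touching nothing.
It also fails if it takes over 67 s, if anything falls off the work surface, if the arm or the gripper's body presses on something with over 40 N, if the wrist force passes 120 N, or if a joint passes its speed limit or range.

### The arm

A 6-joint arm with a two-finger parallel gripper is mounted at the origin on the work surface. World frame = base frame: x ahead of the robot, y to its left, z up, the work surface at z = 0. Lengths are in m, angles in rad, forces in N, time in s.
With the tool pointing down it reaches from about 0.375 to 0.9 m from the base axis. Payload 3.1 kg.
Tool frame: the origin (TCP) lies on the centre line of the jaws, within the pads' length; the fingertips stand 14 mm ahead of it and the grasp point (between the pads) lies 5 mm behind it; y points along the fingers, z is the direction in which the jaws open and shut, and the axes are right-handed (so a half turn about y gives the same grasp; the last joint's range is limited). The gripper opens to 87 mm and grips with 3 to 60 N. Pads are 19 mm wide; open, the fingers measure 117 mm over their backs; the gripper's body (75 mm by 190 mm) begins 51 mm behind the grasp point.
Start: joints at [-1.361, 0.527, 1.433, -0, 1.181, -0.178], TCP at [0.236, -0.579, 0.206] pointing down, gripper open.
Joint ranges: [-3.08, 3.08], [-0.75, 2.2], [0.22, 2.44], [-1.43, 4.57], [0, 2.65], [-2.85, 2.85]. Speed limits (rad/s): [2.79, 2.79, 3.14, 3.14, 3.14, 3.14].

### API

Orientations are given as a unit quaternion [x, y, z, w].
In Python, from rig import robot, vision gives the robot as it stands.
- The arm moves only by the shell command python3 -m crank 'ROWS' [FORCE]. ROWS is JSON, a list of rows, each a list of 7 numbers: the shift along the tool's x, y, z as a fraction of full scale, then the turn, a rotation vector about the tool's x, y, z as a fraction of full scale, then the gripper command: -1 is shut, 1 is fully open, values between are in proportion. In form: [[x, y, z, wx, wy, wz, grip], ...]. A call has 1 to 10 rows; each row is the pose to reach, as a shift and turn from the pose commanded when the call began, along the tool's axes at that moment, turning the shorter way round; what a row does not reach only later rows make up. Full scale, the value 1, is 50 cm for a shift and pi rad for a turn. A row lasts 1/8 s, in which the tool goes at most 62.5 mm and 10.7 degrees, less where a joint would pass 70% of its speed; a pose out of reach is approached as far as the arm can. A call with a number of a shift or a turn outside -1 to 1 is refused whole. A call with a gripper value outside its range is refused whole. The fingers move at their own pace and stop on an object; FORCE is the grip in N (left out, the last holds). Time passes only in rows, so rows that repeat a pose let the fingers close. It gives the time, the measured TCP pose, the force and the opening at its end, in the units of the state.
- robot.get_obs(): the state, without advancing time (a new reading comes with each control period).
- vision.camera(name): name is "side" or "top" or "wrist"; returns the picture (480x640x3 uint8, blue, green, red); there is no depth.
- vision.camera_info(name): a dict with "vfov" (degrees; the focal length in pixels is half the picture's height over the tangent of half this angle, whatever the lens; pixels are square), "cx", "cy" (the principal point, pixels), "world_from_camera" (4x4, takes a point from camera to world coordinates); the wrist camera has in their place "tool_from_camera" (4x4, takes a point from camera to tool coordinates, whose origin is the TCP and whose axes are the tool frame's). Camera axes: x right, y up, looking along -z (the intrinsics and any distortion apply to the point x, -y, -z); pixel columns grow to the right and rows downward; lengths in m; the calibration is good to about 2 mm. A picture is of the moment at which its call begins: read the wrist's pose just before it. camera_info takes no time and is no camera call.
- robot.hand_in(): hands the job in, once; it reports no verdict.
The state is a dict: "time": time; "q": joint angles; "joint_velocities": joint speeds; "joint_torque": joint torques, N m; "position": TCP position; "tool_rot": TCP orientation; "ft_force": force on the tool from outside, world axes, zero at the start; "moment": the same for the moment, N m; "grip_width": finger opening in m.
Only numpy, scipy, OpenCV 4.12 (cv2) and the standard library are available. Lean on these libraries where they do the work, as an engineer would, in place of code of your own. Each camera call takes 0.05 s, during which the arm holds its last target.

## Working session

There is one attempt and no reset: what is moved stays moved. The work goes in short steps, Python scripts to look and compute and a shell command to move; the robot and the scene stay as the last step left them, time stands still between calls to the robot, and variables do not carry over. Pictures are saved under pics/ and viewed, and the job is handed in when it is done.

```bash
ls; mkdir -p pics; python3 - <<'E'
from rig import robot, vision
import cv2
o=robot.get_obs(); print(o)
for n in ("side","top","wrist"):
    cv2.imwrite(f"pics/{n}0.png",vision.camera(n)); print(n,vision.camera_info(n))
E
```

```text
pics
{'time': 0.0, 'q': array([-1.36149972e+00,  5.28443864e-01,  1.43386122e+00,  2.07530526e-05,
        1.18141249e+00, -1.78526427e-01]), 'joint_velocities': array([-0.00108622,  0.00059299,  0.00014597, -0.00056463,  0.00057388,
       -0.00082081]), 'joint_torque': array([-2.00835444e-06, -4.40039527e+01, -1.76592493e+01,  6.31970144e-02,
        5.82344912e-02, -1.73667809e-04]), 'position': array([ 0.23621837, -0.57783199,  0.20459845]), 'tool_rot': array([-0.13626042,  0.69460562, -0.69310305,  0.13625087]), 'ft_force': array([-0.1031897 ,  0.04255529,  0.4734462 ]), 'moment': array([0.00439049, 0.01082515, 0.0167738 ]), 'grip_width': 0.08693291876171522}
side {'vfov': 49.211971333239994, 'cx': 318.8538492627805, 'cy': 238.5839034098716, 'world_from_camera': array([[-0.70765801,  0.4245376 , -0.5647902 , -0.06914238],
       [-0.70638189, -0.44279613,  0.55222841,  0.62848158],
       [-0.01564519,  0.78974642,  0.6132339 ,  0.767651  ],
       [ 0.        ,  0.        ,  0.        ,  1.        ]])}
top {'vfov': 55.982218375023464, 'cx': 315.66532188652394, 'cy': 238.8793140542082, 'world_from_camera': array([[-0.01338419,  0.98976782, -0.14205817,  0.42602331],
       [-0.99973153, -0.01593341, -0.01682252,  0.02113707],
       [-0.01891386,  0.14179488,  0.98971535,  1.03851114],
       [ 0.        ,  0.        ,  0.        ,  1.        ]])}
wrist {'vfov': 70.12115636458128, 'cx': 322.74993680037807, 'cy': 242.90356779048804, 'tool_from_camera': array([[-6.33732359e-04, -9.59669287e-01, -2.81130677e-01,
        -7.64194055e-02],
       [ 5.11476800e-04,  2.81130386e-01, -9.59669445e-01,
        -1.79629611e-01],
       [ 9.99999668e-01, -7.51965400e-04,  3.12687153e-04,
        -8.12535471e-04],
       [ 0.00000000e+00,  0.00000000e+00,  0.00000000e+00,
         1.00000000e+00]])}
```

View pics/top0.png

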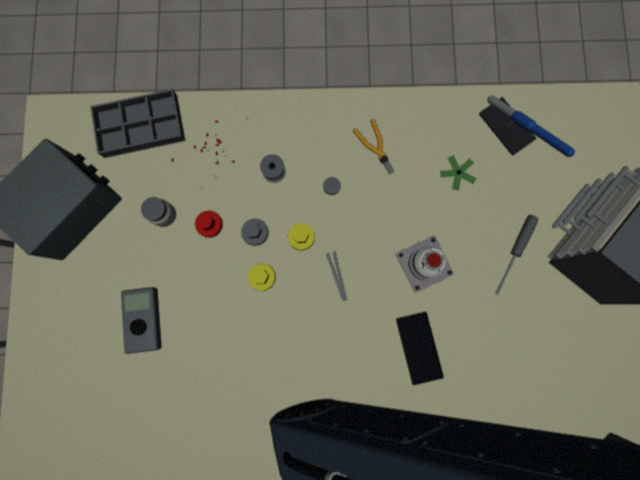

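View pics/side0.png

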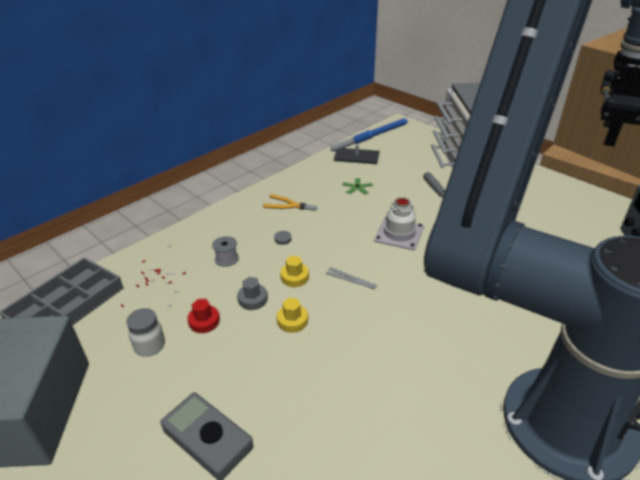

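View pics/wrist0.png

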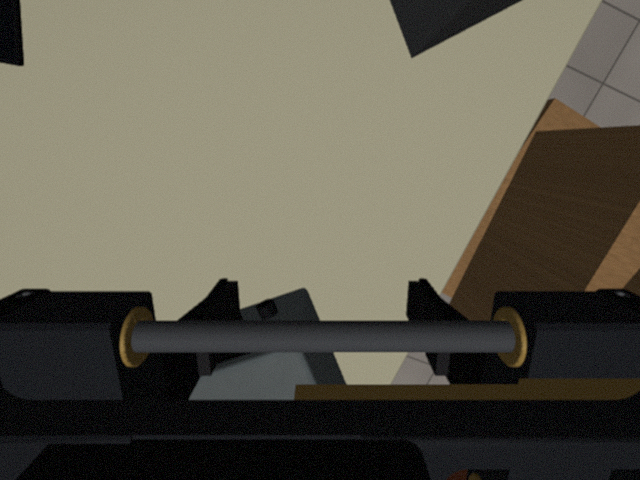

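The top picture shows the grey hex lid at about (255,231), with yellow lids at (301,236) and (262,277) and a red one at (209,223). The jar is at about (430,262) and the tweezers at (337,275). The side picture agrees: lid at (252,292), jar at (401,220). I'll localise these next.

```bash
cat > h.py <<'E'
import numpy as np, cv2
from rig import robot, vision
from scipy.spatial.transform import Rotation as R
def cam(n,obs=None):
    i=vision.camera_info(n); f=240/np.tan(np.radians(i['vfov']/2))
    if n=='wrist':
        T=np.eye(4);T[:3,:3]=R.from_quat(obs['tool_rot']).as_matrix();T[:3,3]=obs['position'];W=T@i['tool_from_camera']
    else: W=i['world_from_camera']
    return f,i['cx'],i['cy'],W
def ray(c,u,v,z):
    f,cx,cy,W=c; d=W[:3,:3]@np.array([(u-cx)/f,-(v-cy)/f,-1]); o=W[:3,3]
    return (o+d*(z-o[2])/d[2])[:3]
def proj(c,p):
    f,cx,cy,W=c; q=(np.asarray(p)-W[:3,3])@W[:3,:3]
    return np.c_[cx-f*q[...,0]/q[...,2],cy+f*q[...,1]/q[...,2]]
E
python3 - <<'E'
from h import *
t=cam('top');s=cam('side')
for nm,u,v,z,us,vs in [('lid',255,231,.05,251,284),('jarseal',434,260,.095,402,202),('yel1',301,235,.05,293,263),('yel2',262,274,.05,292,304),('red',209,220,.05,201,304),('reel',272,166,.045,224,240)]:
    print(nm,ray(t,u,v,z).round(3),ray(s,us,vs,z).round(3))
a=cv2.imread('pics/top0.png')[190:310,190:470]; b=cv2.imread('pics/side0.png')[190:330,180:430]
cv2.imwrite('pics/z1.png',cv2.resize(a,None,fx=2.8,fy=2.8,interpolation=cv2.INTER_CUBIC));cv2.imwrite('pics/z2.png',cv2.resize(b,None,fx=3,fy=3,interpolation=cv2.INTER_CUBIC))
E
```

```text
lid [0.588 0.173 0.05 ] [0.585 0.182 0.05 ]
jarseal [ 0.513 -0.209  0.095] [ 0.509 -0.206  0.095]
yel1 [0.577 0.07  0.05 ] [0.572 0.079 0.05 ]
yel2 [0.492 0.157 0.05 ] [0.484 0.163 0.05 ]
red [0.614 0.276 0.05 ] [0.611 0.286 0.05 ]
reel [0.738 0.135 0.045] [0.747 0.129 0.045]
```

View pics/z1.png

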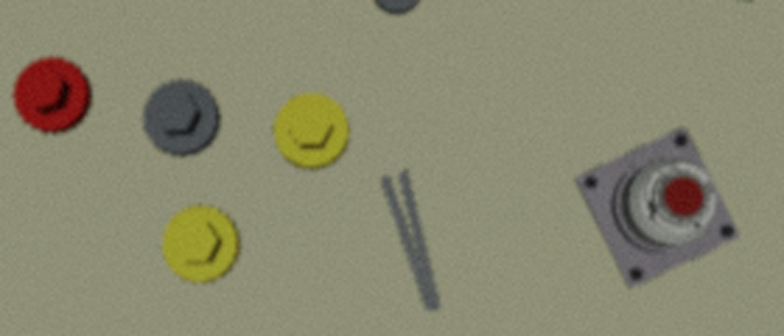

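View pics/z2.png

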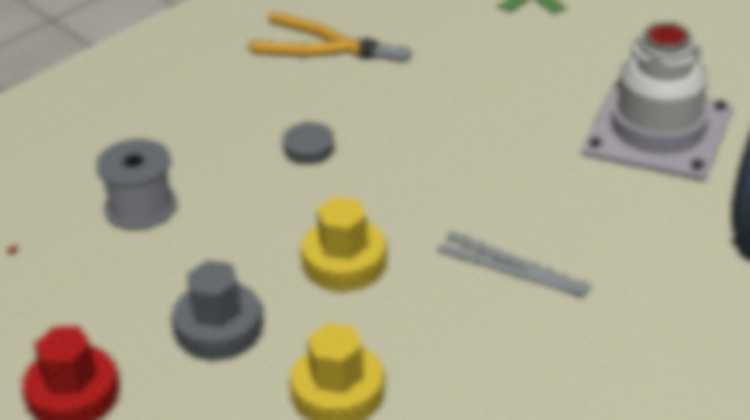

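```bash
cat >> h.py <<'E'
def tool(o=None):
    o=o or robot.get_obs(); return np.array(o['position']),R.from_quat(o['tool_rot']).as_matrix()
def yaw(M): return np.degrees(np.arctan2(M[1,0],M[0,0]))  # heading of tool x
def rows(target,yawdeg,o=None):
    """row numbers to reach TCP target with tool down, tool-x heading yawdeg"""
    p,M=tool(o); a=np.radians(yawdeg)
    X=np.array([np.cos(a),np.sin(a),0]);Y=np.array([0,0,-1.]);Z=np.cross(X,Y)
    N=np.c_[X,Y,Z]; rv=R.from_matrix(M.T@N).as_rotvec()
    return np.round(np.r_[M.T@(np.array(target)-p)/.5, rv/np.pi],4)
E
python3 - <<'E'
from h import *
p,M=tool();print(M.round(3),yaw(M))
for y in (-88,-60,-30,0): print(y,rows([0.47,-0.208,0.26],y))
E
```

```text
[[-0.926 -0.     0.378]
 [-0.378  0.002 -0.926]
 [-0.    -1.    -0.002]] -157.77970787911744
-88 [-7.127e-01 -1.094e-01 -5.084e-01  4.000e-04 -3.877e-01 -4.000e-04]
-60 [-7.127e-01 -1.094e-01 -5.084e-01  3.000e-04 -5.432e-01 -5.000e-04]
-30 [-7.127e-01 -1.094e-01 -5.084e-01  2.000e-04 -7.099e-01 -6.000e-04]
0 [-7.127e-01 -1.094e-01 -5.084e-01  0.000e+00 -8.766e-01 -7.000e-04]
```

```bash
python3 - <<'E'
from h import *
print(rows([0.539,-0.197,0.26],-158))
E
```

```text
[-8.487e-01 -1.094e-01 -4.766e-01  5.000e-04  1.200e-03 -1.000e-04]
```

```bash
python3 -m crank '[[-0.08,-0.11,-0.05,0,0,0,1],[-0.849,-0.109,-0.477,0,0,0,1],[-0.849,-0.109,-0.477,0,0,0,1],[-0.849,-0.109,-0.477,0,0,0,1],[-0.849,-0.109,-0.477,0,0,0,1],[-0.849,-0.109,-0.477,0,0,0,1],[-0.849,-0.109,-0.477,0,0,0,1],[-0.849,-0.109,-0.477,0,0,0,1],[-0.849,-0.109,-0.477,0,0,0,1],[-0.849,-0.109,-0.477,0,0,0,1]]' 20
python3 -m crank '[[0,0,0,0,0,0,1],[0,0,0,0,0,0,1]]'
python3 - <<'E'
from h import *
o=robot.get_obs(); im=vision.camera('wrist'); cv2.imwrite('pics/w1.png',im)
np.save('w1.npy',o,allow_pickle=True)
print(o['position'],o['q'],o['time'],proj(cam('wrist',o),np.array([[.511,-.208,.095]])))
E
```

```text
time: 1.4
position: [0.539, -0.1968, 0.2597]
tool_rot: [-0.137, 0.694, -0.694, 0.137]
ft_force: [-0.7, -0.9, 0.1]
grip_width: 0.0872
time: 1.65
position: [0.5383, -0.1987, 0.26]
tool_rot: [0.136, -0.694, 0.694, -0.135]
ft_force: [-0.4, 0.5, -0.1]
grip_width: 0.0871
[ 0.53831587 -0.19866741  0.25999147] [-5.48062220e-01  3.99185992e-01  1.49755589e+00 -2.90459893e-04
  1.24514130e+00  6.37465082e-01] 1.65 [[322.09611845 246.74162046]]
```

View pics/w1.png

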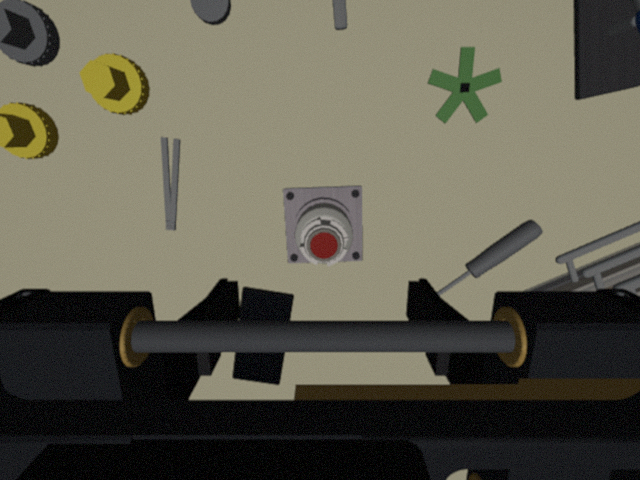

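```bash
python3 - <<'E'
from h import *
im=cv2.imread('pics/w1.png')[175:275,270:375]
cv2.imwrite('pics/w1z.png',cv2.resize(im,None,fx=7,fy=6,interpolation=cv2.INTER_CUBIC)[:600])
o=np.load('w1.npy',allow_pickle=True).item(); c=cam('wrist',o)
print(ray(c,323,245,.095))
hs=cv2.inRange(cv2.cvtColor(cv2.imread('pics/w1.png'),cv2.COLOR_BGR2HSV),(0,120,60),(8,255,255))
m=cv2.moments(hs[200:280,280:370],True);u,v=m['m10']/m['m00']+280,m['m01']/m['m00']+200;print(u,v,ray(c,u,v,.095),m['m00'])
for n in('top',):
    im=cv2.imread('pics/top0.png');hs=cv2.inRange(cv2.cvtColor(im,cv2.COLOR_BGR2HSV),(0,120,60),(8,255,255))
    m=cv2.moments(hs[240:280,400:460],True);u,v=m['m10']/m['m00']+400,m['m01']/m['m00']+240;print(u,v,ray(cam(n),u,v,.095))
im=cv2.imread('pics/side0.png');hs=cv2.inRange(cv2.cvtColor(im,cv2.COLOR_BGR2HSV),(0,120,60),(8,255,255))
m=cv2.moments(hs[190:220,380:430],True);u,v=m['m10']/m['m00']+380,m['m01']/m['m00']+190;print(u,v,ray(cam('side'),u,v,.095))
# holes of plate z=.008
h=[(291,196),(357,194),(294,258),(356,256)]
P=np.array([ray(c,*x,.008) for x in h]);print(P,P.mean(0))
E
```

```text
[ 0.51313326 -0.20816058  0.095     ]
323.46360153256705 244.9463601532567 [ 0.51337151 -0.20859015  0.095     ] 522.0
433.78014184397165 259.78014184397165 [ 0.51342041 -0.20875056  0.095     ]
401.8679245283019 201.28301886792454 [ 0.51142924 -0.20784062  0.095     ]
[[ 0.53363592 -0.15615719  0.008     ]
 [ 0.5673746  -0.23244245  0.008     ]
 [ 0.45764788 -0.1890176   0.008     ]
 [ 0.49133809 -0.26441664  0.008     ]] [ 0.51249912 -0.21050847  0.008     ]
```

View pics/w1z.png

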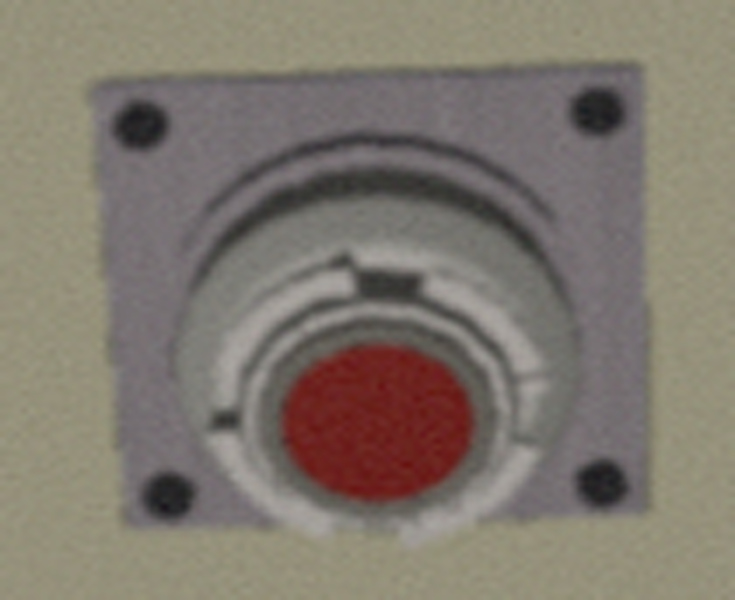

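```bash
python3 - <<'E'
from h import *
print(rows([0.598,0.194,0.17],-125))
c=cam('wrist',np.load('w1.npy',allow_pickle=True).item()); J=np.array([.5132,-.2088])
for u,v in [(270+355/7,175+290/6),(270+420/7,175+290/6),(270+345/7,175+262/6),(270+212/7,175+418/6),(270+365/7,175+535/6)]:
    p=ray(c,u,v,.085)[:2]-J; print(np.hypot(*p),np.degrees(np.arctan2(p[1],p[0])))
E
```

```text
[-4.056e-01  1.800e-01 -6.827e-01  0.000e+00 -1.829e-01  1.000e-04]
0.021435475051397576 30.29539761388035
0.02228732797331944 4.301918557212688
0.026671916870255195 31.945697694200057
0.025316849408368633 117.66750381920319
0.024894575648433937 -161.4642058553129
```

```bash
python3 -m crank '[[-0.406,0.18,-0.683,0,-0.183,0,1],[-0.406,0.18,-0.683,0,-0.183,0,1],[-0.406,0.18,-0.683,0,-0.183,0,1],[-0.406,0.18,-0.683,0,-0.183,0,1],[-0.406,0.18,-0.683,0,-0.183,0,1],[-0.406,0.18,-0.683,0,-0.183,0,0.4],[-0.406,0.18,-0.683,0,-0.183,0,0.4],[-0.406,0.18,-0.683,0,-0.183,0,0.4],[-0.406,0.18,-0.683,0,-0.183,0,0.4],[-0.406,0.18,-0.683,0,-0.183,0,0.4]]' 20
python3 - <<'E'
from h import *
o=robot.get_obs(); im=vision.camera('wrist'); cv2.imwrite('pics/w2.png',im)
np.save('w2.npy',o,allow_pickle=True)
print(o['position'],o['q'],o['time'],yaw(tool(o)[1]),o['grip_width'],o['joint_velocities'])
E
```

```text
time: 2.95
position: [0.5983, 0.194, 0.1705]
tool_rot: [0.327, -0.627, 0.627, -0.327]
ft_force: [0.5, 0.1, -0.1]
grip_width: 0.0614
[0.59827851 0.19396899 0.17050074] [ 1.36245721e-01  5.71824932e-01  1.45751108e+00 -3.09497192e-04
  1.11181868e+00  7.46715163e-01] 2.95 -124.96946842794047 0.0614142994433885 [ 0.00072734 -0.00121178 -0.00110903  0.00209734 -0.00060066 -0.00057425]
```

View pics/w2.png

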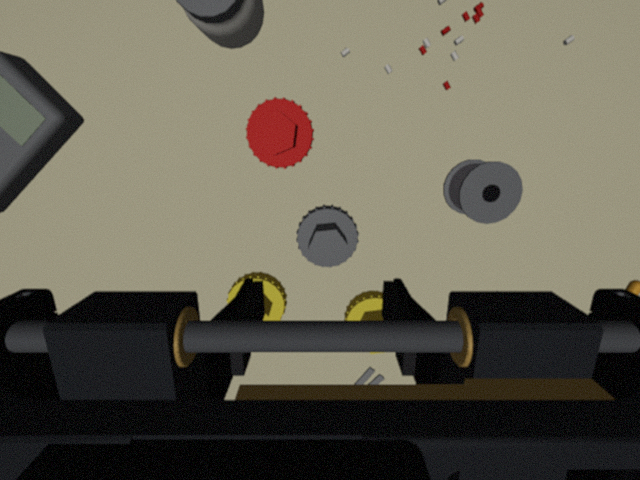

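```bash
cat > ov.py <<'E'
from h import *
import sys
x,y,th=map(float,sys.argv[1:4])
o=np.load('w2.npy',allow_pickle=True).item(); c=cam('wrist',o)
im=cv2.imread('pics/w2.png'); S=6; u0,v0=280,190
z=cv2.resize(im[v0:v0+95,u0:u0+95],None,fx=S,fy=S,interpolation=cv2.INTER_CUBIC)
z=cv2.convertScaleAbs(z,alpha=1.8); raw=z.copy()
def dr(P,col):
    q=(proj(c,P)-[u0,v0]+.5)*S; cv2.polylines(z,[q.astype(np.int32)],True,col,1)
a=np.radians(np.arange(0,360,6))
for r,h,col in((.0305,.02,(0,255,0)),(.0305,.0,(0,160,0))): dr(np.c_[x+r*np.cos(a),y+r*np.sin(a),0*a+h],col)
a=np.radians(th+np.arange(0,360,60)); r=.032/np.sqrt(3)
for h,col in((.05,(0,255,255)),(.02,(255,255,0))): dr(np.c_[x+r*np.cos(a),y+r*np.sin(a),0*a+h],col)
cv2.imwrite('pics/'+sys.argv[4],cv2.resize(np.hstack([raw,z]),(800,400)) if 0 else z)
E
python3 - <<'E'
from h import *
o=np.load('w2.npy',allow_pickle=True).item(); c=cam('wrist',o)
print(ray(c,328,236,.02))
E
python3 ov.py .5865 .1755 0 o1.png
```

```text
[0.594554   0.18142259 0.02      ]
```

View pics/o1.png

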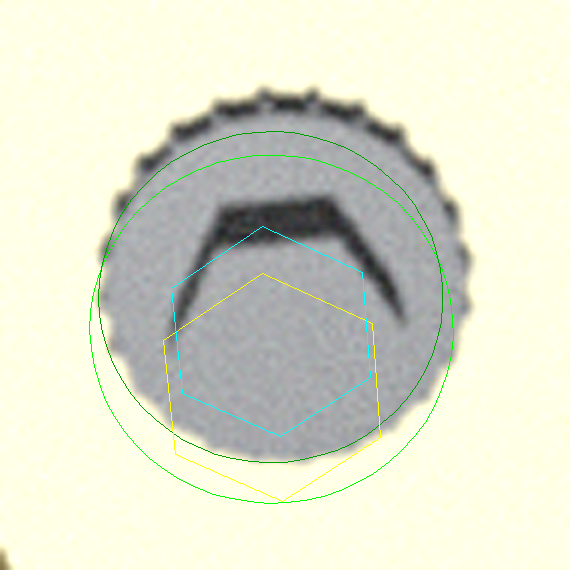

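```bash
python3 - <<'E'
from h import *
o=np.load('w2.npy',allow_pickle=True).item(); c=cam('wrist',o)
print(ray(c,327.4,237.5,.02))
E
python3 ov.py .594 .1805 32 o2.png
```

```text
[0.59317631 0.18048749 0.02      ]
```

View pics/o2.png

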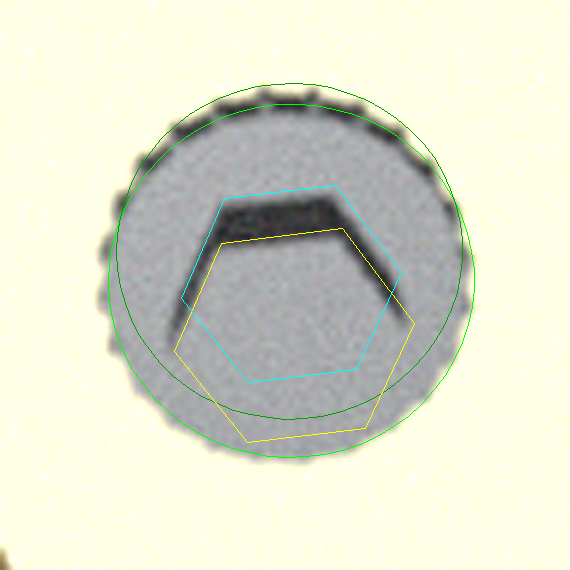

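```bash
python3 ov.py .593 .1803 31 o3.png; python3 - <<'E'
from h import *
t=cam('top');s=cam('side')
print(ray(t,254.6,232.1,.02),ray(s,252.5,294.5,.02), ray(s,250.5,283,.045))
# hex top in side
E
```

```text
[0.59014694 0.1780803  0.02      ] [0.58560636 0.18178893 0.02      ] [0.59274751 0.1781716  0.045     ]
```

View pics/o3.png

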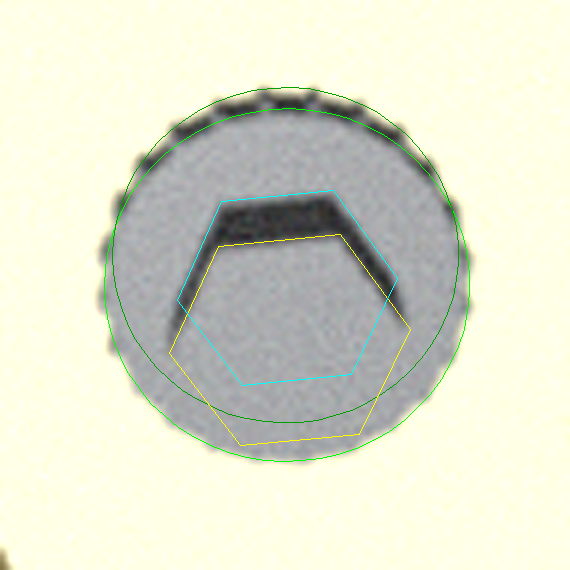

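```bash
python3 - <<'E'
from h import *
print(rows([0.593,0.180,0.10],-89),rows([0.593,0.180,0.038],-89))
E
```

```text
[ 0.0292  0.141   0.0074 -0.0002 -0.1998 -0.    ] [ 2.920e-02  2.650e-01  7.300e-03 -2.000e-04 -1.998e-01 -0.000e+00]
```

```bash
python3 -m crank '[[0.029,0.14,0.007,0,-0.2,0,0.35],[0.029,0.14,0.007,0,-0.2,0,0.35],[0.029,0.14,0.007,0,-0.2,0,0.35],[0.029,0.14,0.007,0,-0.2,0,0.35],[0.029,0.265,0.007,0,-0.2,0,0.35],[0.029,0.265,0.007,0,-0.2,0,0.35],[0.029,0.265,0.007,0,-0.2,0,0.35],[0.029,0.265,0.007,0,-0.2,0,0.35]]' 15
python3 - <<'E'
from h import *
o=robot.get_obs(); 
print(o['position'],o['q'],o['time'],yaw(tool(o)[1]),o['grip_width'],o['ft_force'])
for n in('side','wrist'):
  im=vision.camera(n); cv2.imwrite(f'pics/{n}3.png',im)
cv2.imwrite('pics/side3z.png',cv2.resize(cv2.imread('pics/side3.png')[210:350,170:370],None,fx=4,fy=4,interpolation=cv2.INTER_CUBIC))
E
```

```text
time: 4.0
position: [0.5947, 0.1818, 0.0406]
tool_rot: [-0.503, 0.494, -0.496, 0.506]
ft_force: [-0.5, 0.2, -0.0]
grip_width: 0.0587
[0.5946801  0.1817842  0.04057911] [1.17189659e-01 7.36680370e-01 1.56625016e+00 2.68975508e-05
 8.33196150e-01 9.73228998e-02] 4.0 -88.86266600179927 0.058714984113361825 [-0.50581604  0.15350816 -0.03995164]
```

View pics/side3z.png

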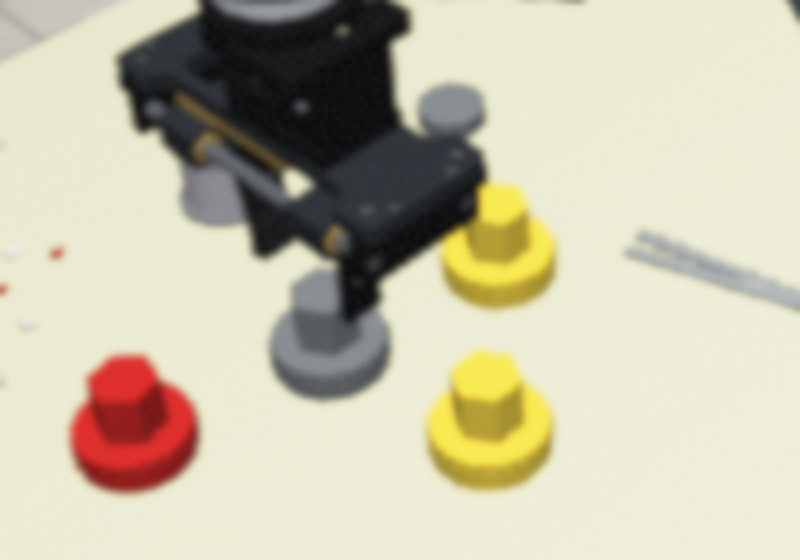

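View pics/wrist3.png

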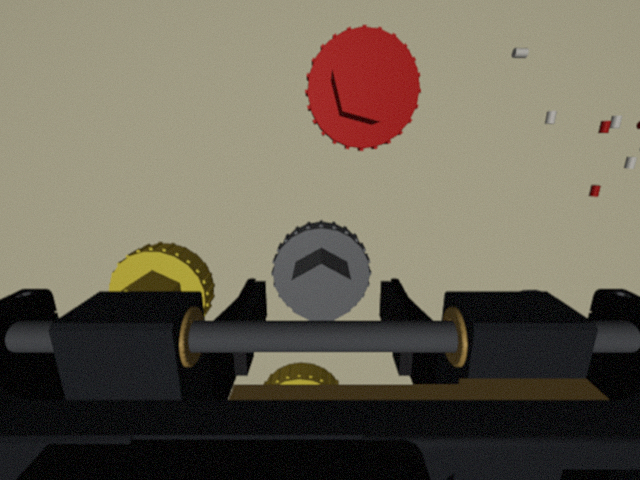

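```bash
python3 - <<'E'
from h import *
o=robot.get_obs(); c=cam('wrist',o);p,M=tool(o)
print(p,o['time'],yaw(M))
im=cv2.imread('pics/wrist3.png'); im=cv2.convertScaleAbs(im,alpha=1.8)
def dr(im,c,P,col):
    cv2.polylines(im,[(proj(c,P)).astype(np.int32)],True,col,1)
sd=cv2.imread('pics/side3.png')
x,y,th=.593,.1803,31
for (i,cc) in((im,c),(sd,cam('side'))):
  a=np.radians(np.arange(0,360,6))
  for r,h,col in((.0305,.02,(0,255,0)),(.0305,.0,(0,160,0))): dr(i,cc,np.c_[x+r*np.cos(a),y+r*np.sin(a),0*a+h],col)
  a=np.radians(th+np.arange(0,360,60)); r=.032/np.sqrt(3)
  for h,col in((.05,(0,255,255)),(.02,(255,255,0))): dr(i,cc,np.c_[x+r*np.cos(a),y+r*np.sin(a),0*a+h],col)
  t=p+M@np.array([0,.014,.0]); dr(i,cc,np.array([p,t,t+M[:,2]*.03,t-M[:,2]*.03]),(0,0,255))
cv2.imwrite('pics/o4.png',im[180:420,160:480].repeat(2,0).repeat(2,1));cv2.imwrite('pics/o5.png',cv2.resize(sd[210:350,170:370],None,fx=4,fy=4))
E
```

```text
[0.5941702  0.18193934 0.04024638] 4.1 -88.84234683896075
```

View pics/o4.png

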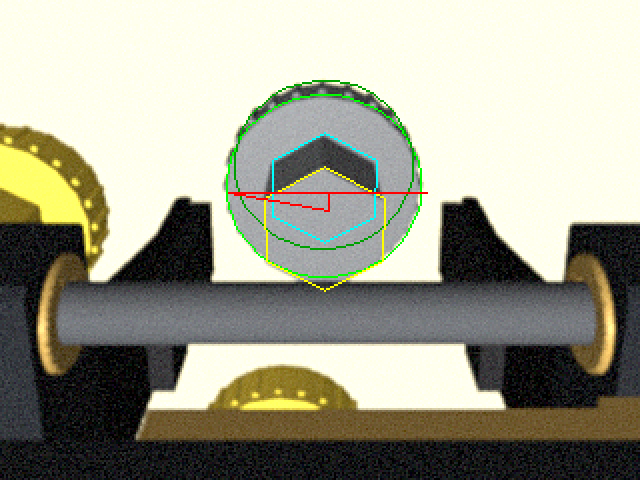

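View pics/o5.png

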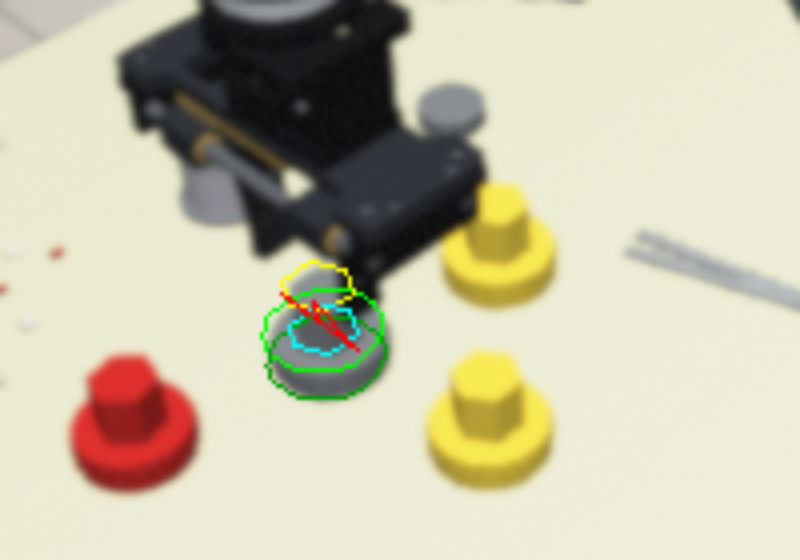

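```bash
python3 - <<'E'
from h import *
o=robot.get_obs();p,M=tool(o)
w=cv2.convertScaleAbs(cv2.imread('pics/wrist3.png'),alpha=2.5); sd=cv2.convertScaleAbs(cv2.imread('pics/side3.png'),alpha=2.2)
for im,c in((w,cam('wrist',o)),(sd,cam('side'))):
  for s in(-1,1):
    for y,col in((.014,(0,0,255)),(-.04,(255,0,255))):
      for za in (.0293,):
        P=np.array([[-.0095,y,s*.0293],[.0095,y,s*.0293],[.0095,y,s*.044],[-.0095,y,s*.044]])
        cv2.polylines(im,[proj(c,p+P@M.T).round().astype(np.int32)],True,col,1)
cv2.imwrite('pics/o6.png',w[200:420,120:520].repeat(2,0).repeat(2,1));cv2.imwrite('pics/o7.png',cv2.resize(sd[190:330,170:370],None,fx=4,fy=4))
E
```

```text
(no output)
```

View pics/o6.png

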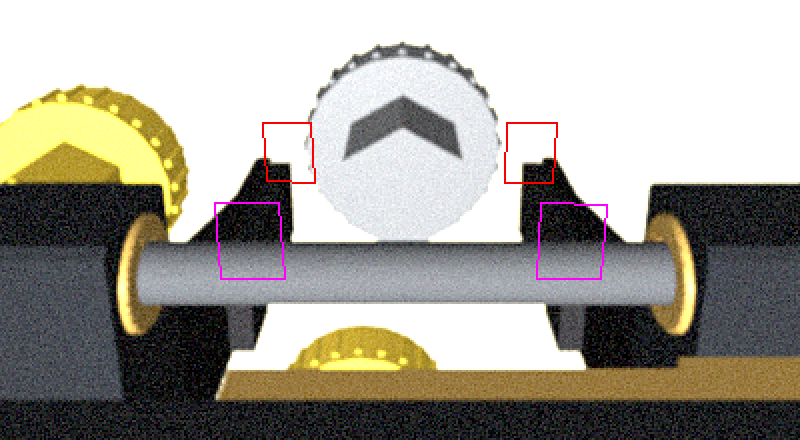

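View pics/o7.png

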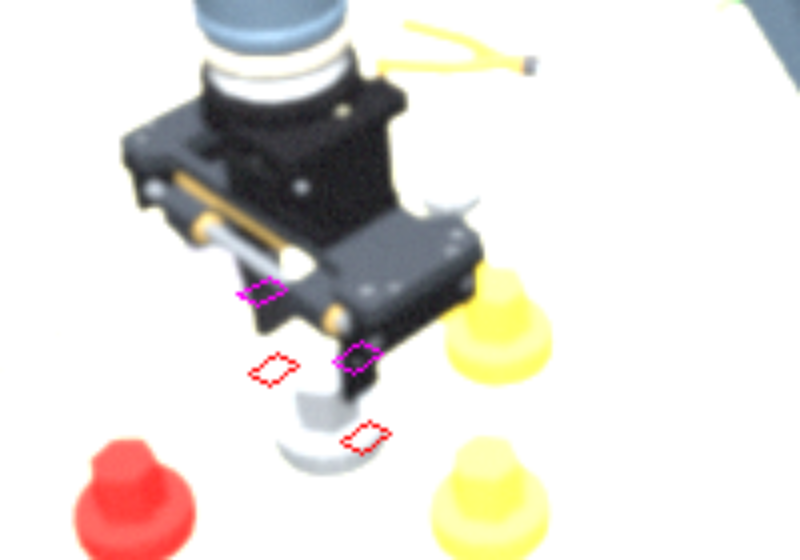

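```bash
python3 -m crank '[[0,0,0,0,0,0,-0.2],[0,0,0,0,0,0,-0.2],[0,0,0,0,0,0,-0.2],[0,0,0,0,0,0,-0.5],[0,0,0,0,0,0,-0.5]]' 5
python3 - <<'E'
from h import *
o=robot.get_obs(); print(o['position'],o['grip_width'],o['ft_force'])
for n in('side','wrist'):
  im=vision.camera(n); cv2.imwrite(f'pics/{n}4.png',im)
a=cv2.resize(cv2.imread('pics/side4.png')[230:320,210:310],None,fx=4,fy=4,interpolation=cv2.INTER_CUBIC)
b=cv2.resize(cv2.imread('pics/wrist4.png')[200:380,230:430],None,fx=2,fy=2,interpolation=cv2.INTER_CUBIC)
cv2.imwrite('pics/z4.png',cv2.convertScaleAbs(np.hstack([a,b]),alpha=1.5))
E
```

```text
time: 4.72
position: [0.5924, 0.1817, 0.0374]
tool_rot: [0.505, -0.495, 0.495, -0.505]
ft_force: [-0.4, 1.0, -0.0]
grip_width: 0.025
[0.59244278 0.18174603 0.03737619] 0.02495712178738911 [-0.38638639  0.96704911 -0.04197127]
```

View pics/z4.png

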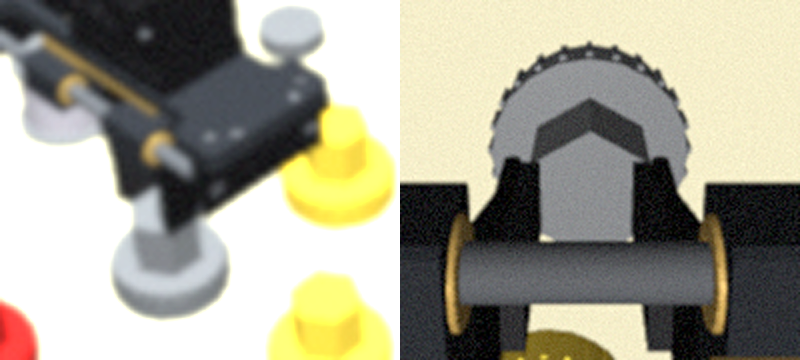

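```bash
python3 - <<'E'
from h import *
o=robot.get_obs();p,M=tool(o);c=cam('side');w=cam('wrist',o)
for y in(.014,.005,0,-.005,-.01,-.015,-.02):
  P=np.array([[x,y,-z] for x in(-.0095,.0095) for z in(.0125,.022)])
  P2=np.array([[-.0095,y,-.0125],[-.0095,y,.0125],[.0095,y,.0125]])
  print(y,proj(c,p+P@M.T).round(1).tolist(),proj(w,p+P2@M.T).round(1).tolist())
a=cv2.resize(cv2.imread('pics/side4.png')[250:305,225:285],None,fx=10,fy=10,interpolation=cv2.INTER_CUBIC)
cv2.imwrite('pics/z5.png',cv2.convertScaleAbs(a,alpha=1.8))
b=cv2.resize(cv2.imread('pics/wrist4.png')[260:380,260:390],None,fx=5,fy=5,interpolation=cv2.INTER_CUBIC)
cv2.imwrite('pics/z6.png',cv2.convertScaleAbs(b,alpha=3))
E
```

```text
0.014 [[250.6, 296.9], [253.7, 299.2], [257.7, 292.2], [260.8, 294.4]] [[303.5, 261.3], [345.2, 261.4], [344.6, 290.6]]
0.005 [[250.2, 293.7], [253.3, 296.0], [257.3, 289.0], [260.4, 291.2]] [[302.6, 266.6], [346.2, 266.6], [345.6, 296.9]]
0 [[250.0, 291.9], [253.1, 294.2], [257.1, 287.2], [260.2, 289.4]] [[302.1, 269.7], [346.8, 269.7], [346.1, 300.6]]
-0.005 [[249.7, 290.1], [252.8, 292.4], [256.9, 285.4], [260.0, 287.6]] [[301.6, 272.9], [347.4, 272.9], [346.7, 304.6]]
-0.01 [[249.5, 288.3], [252.6, 290.5], [256.7, 283.6], [259.8, 285.7]] [[301.0, 276.3], [348.0, 276.4], [347.3, 308.7]]
-0.015 [[249.3, 286.5], [252.4, 288.7], [256.5, 281.7], [259.6, 283.9]] [[300.4, 279.9], [348.7, 280.0], [347.9, 313.1]]
-0.02 [[249.0, 284.6], [252.1, 286.8], [256.3, 279.9], [259.4, 282.1]] [[299.8, 283.8], [349.4, 283.8], [348.6, 317.7]]
```

View pics/z5.png

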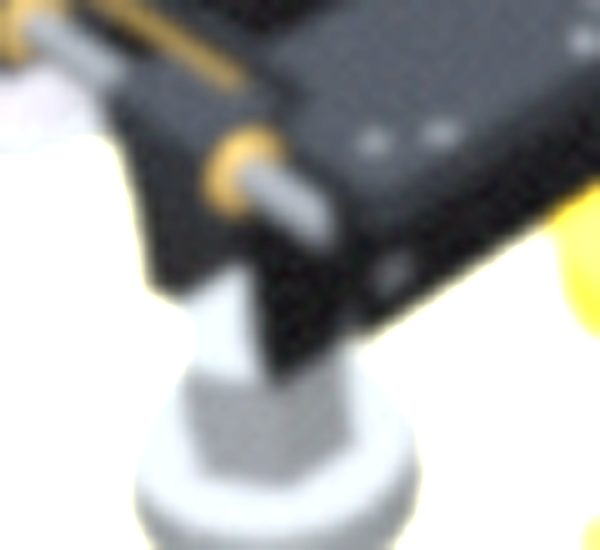

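View pics/z6.png

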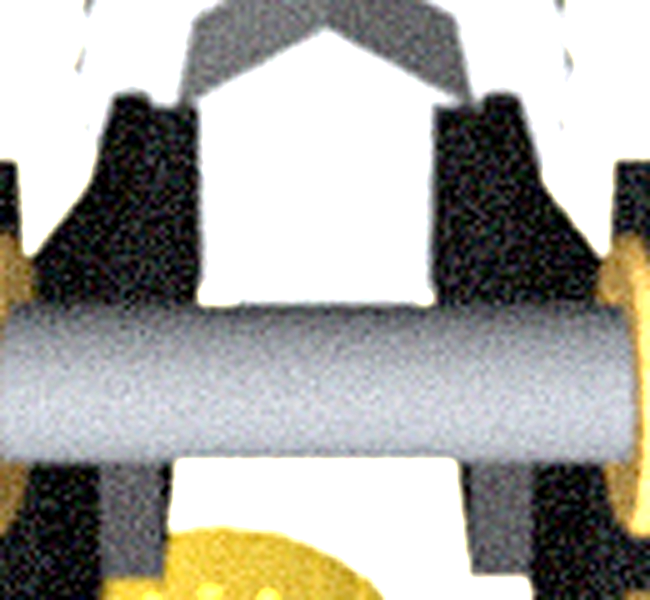

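```bash
python3 - <<'E'
from h import *
print(rows([.593,.1803,.010],-89))
E
python3 -m crank '[[0,0,0,0,0,0,0.35],[0,0,0,0,0,0,0.35],[0.003,0,0,0,0,0,0.35],[0.003,0.03,0,0,0,0,0.35],[0.003,0.03,0,0,0,0,0.35],[0.003,0.03,0,0,0,0,0.35]]' 15
python3 - <<'E'
from h import *
o=robot.get_obs();print(o['position'],o['grip_width'],o['ft_force'],rows([.593,.1803,.010],-89))
E
```

```text
[0.0029 0.0549 0.001  0.0001 0.0009 0.    ]
time: 5.58
position: [0.5923, 0.1802, 0.022]
tool_rot: [0.505, -0.495, 0.495, -0.505]
ft_force: [0.9, 0.5, 0.8]
grip_width: 0.0583
[0.59225132 0.18022226 0.02202246] 0.05828223778068698 [0.86880707 0.48894496 0.75954698] [-0.0001  0.024   0.0015  0.0003  0.0009  0.    ]
```

```bash
python3 -m crank '[[0,0.014,0.001,0,0,0,0.35],[0,0.023,0.001,0,0,0,0.35],[0,0.023,0.001,0,0,0,0.35]]' 15
python3 - <<'E'
from h import *
o=robot.get_obs();print(o['position'],o['grip_width'],o['ft_force'])
for n in('side','wrist'):
  im=vision.camera(n); cv2.imwrite(f'pics/{n}5.png',im)
a=cv2.resize(cv2.imread('pics/side5.png')[230:320,210:310],None,fx=4,fy=4,interpolation=cv2.INTER_CUBIC)
b=cv2.resize(cv2.imread('pics/wrist5.png')[200:380,230:430],None,fx=2,fy=2,interpolation=cv2.INTER_CUBIC)
cv2.imwrite('pics/z7.png',cv2.convertScaleAbs(np.hstack([a,b]),alpha=1.7))
E
```

```text
time: 5.95
position: [0.5926, 0.1802, 0.0105]
tool_rot: [0.505, -0.495, 0.495, -0.505]
ft_force: [-1.1, -0.9, -0.3]
grip_width: 0.0592
[0.59259999 0.18022059 0.01047721] 0.05919532307836369 [-1.11784635 -0.87405551 -0.27450708]
```

View pics/z7.png

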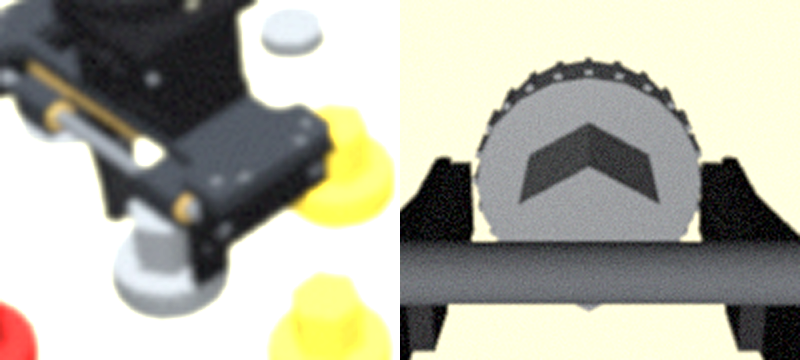

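```bash
python3 -m crank '[[0,0,0,0,0,0,-0.1],[0,0,0,0,0,0,-0.1],[0,0,0,0,0,0,-0.2],[0,0,0,0,0,0,-0.6],[0,0,0,0,0,0,-1],[0,0,0,0,0,0,-1]]' 15
python3 -m crank '[[0,0,0,0,0,0,-1],[0,0,0,0,0,0,-1]]' 30
python3 - <<'E'
from h import *
o=robot.get_obs();print(o['position'],yaw(tool(o)[1]),o['grip_width'],o['ft_force'],o['moment'])
for n in('side','wrist'):
  im=vision.camera(n); cv2.imwrite(f'pics/{n}6.png',im)
a=cv2.resize(cv2.imread('pics/side6.png')[230:320,210:310],None,fx=4,fy=4,interpolation=cv2.INTER_CUBIC)
b=cv2.resize(cv2.imread('pics/wrist6.png')[200:380,230:430],None,fx=2,fy=2,interpolation=cv2.INTER_CUBIC)
cv2.imwrite('pics/z8.png',cv2.convertScaleAbs(np.hstack([a,b]),alpha=1.7))
E
```

```text
time: 6.8
position: [0.5932, 0.1803, 0.0111]
tool_rot: [-0.505, 0.495, -0.495, 0.505]
ft_force: [-1.0, 0.3, -0.1]
grip_width: 0.0322
time: 7.05
position: [0.5931, 0.1803, 0.0111]
tool_rot: [-0.505, 0.495, -0.495, 0.505]
ft_force: [0.1, -0.7, 0.7]
grip_width: 0.0313
[0.59313159 0.18027957 0.01111448] -88.83936174882638 0.03133770811583822 [ 0.13670838 -0.73455894  0.69854932] [-0.02979005 -0.07785072  0.00544524]
```

View pics/z8.png

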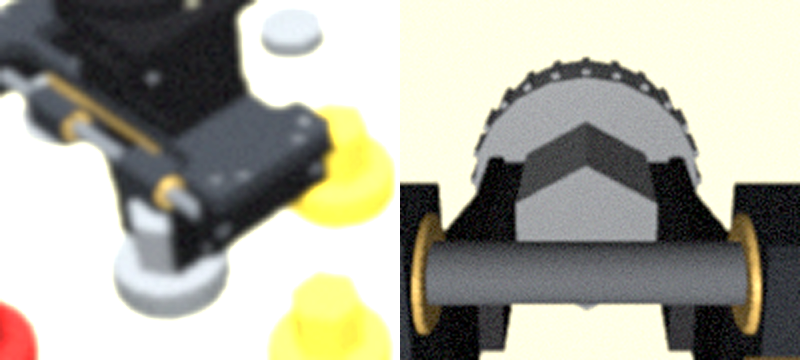

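```bash
python3 -m crank '[[0,-0.04,0,0,0,0,-1],[0,-0.15,0,0,0,0,-1],[0,-0.3,0,0,0,0,-1],[0,-0.3,0,0,0,0,-1],[0,-0.3,0,0,0,0,-1]]'
python3 - <<'E'
from h import *
o=robot.get_obs();print(o['position'],yaw(tool(o)[1]),o['grip_width'],o['ft_force'],rows([.5132,-.2088,.16],-112.5))
E
```

```text
time: 7.78
position: [0.5935, 0.1804, 0.1629]
tool_rot: [-0.504, 0.494, -0.496, 0.506]
ft_force: [-0.6, -0.8, -1.1]
grip_width: 0.0317
[0.59345376 0.18036772 0.16285184] -88.83494556912495 0.03169849741528165 [-0.62166364 -0.77176568 -1.10406057] [ 7.749e-01  5.000e-03 -1.763e-01 -9.000e-04  1.315e-01 -3.000e-04]
```

```bash
python3 -m crank '[[0.09,0,-0.02,0,0.02,0,-1],[0.2,0,-0.045,0,0.05,0,-1],[0.775,0.005,-0.176,0,0.131,0,-1],[0.775,0.005,-0.176,0,0.131,0,-1],[0.775,0.005,-0.176,0,0.131,0,-1],[0.775,0.005,-0.176,0,0.131,0,-1],[0.775,0.005,-0.176,0,0.131,0,-1],[0.775,0.005,-0.176,0,0.131,0,-1],[0.775,0.005,-0.176,0,0.131,0,-1]]'
python3 -m crank '[[0,0,0,0,0,0,-1],[0,0,0,0,0,0,-1]]'
python3 - <<'E'
from h import *
o=robot.get_obs();print(o['position'],yaw(tool(o)[1]),o['grip_width'],o['ft_force'],o['q'],rows([.5132,-.2088,.13],-112.5))
for n in('side','wrist','top'):
  im=vision.camera(n); cv2.imwrite(f'pics/{n}7.png',im)
a=cv2.resize(cv2.imread('pics/side7.png')[130:250,350:450],None,fx=4,fy=4,interpolation=cv2.INTER_CUBIC)
b=cv2.resize(cv2.imread('pics/wrist7.png')[150:390,230:430],None,fx=2,fy=2,interpolation=cv2.INTER_CUBIC)
cv2.imwrite('pics/z9.png',cv2.convertScaleAbs(np.hstack([a,b]),alpha=1.5))
E
```

```text
time: 8.9
position: [0.5116, -0.2078, 0.1569]
tool_rot: [-0.393, 0.589, -0.586, 0.393]
ft_force: [-0.0, -0.3, -1.0]
grip_width: 0.0314
time: 9.15
position: [0.513, -0.2074, 0.1584]
tool_rot: [-0.394, 0.588, -0.587, 0.394]
ft_force: [-0.6, -0.6, -0.4]
grip_width: 0.0313
[ 0.51298473 -0.20743972  0.15836183] -112.30153092308157 0.03131203278554122 [-0.64458656 -0.61063581 -0.39845301] [-5.86308018e-01  4.93487714e-01  1.66153739e+00  1.26322865e-04
  9.87343121e-01 -1.97142603e-01] [ 0.0024  0.0567  0.0015  0.0002  0.0011 -0.0001]
```

View pics/z9.png

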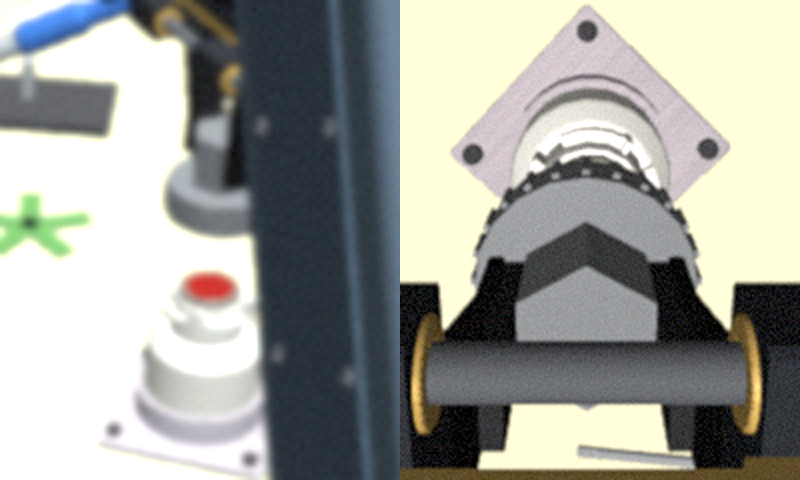

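```bash
python3 - <<'E'
from h import *
o=robot.get_obs();c=cam('wrist',o);print(o['position'])
L,Rr,T=ray(c,266.5,227,.008),ray(c,384.5,224,.008),ray(c,323.5,165.5,.008)
print((L+Rr)/2,T,np.linalg.norm(L-Rr),np.linalg.norm(L-T))
# lid in tool frame from wrist7: cap top circle overlay at TCP xy
p,M=tool(o); 
im=cv2.imread('pics/wrist7.png');S=3;z=cv2.convertScaleAbs(cv2.resize(im[150:390,230:430],None,fx=S,fy=S,interpolation=cv2.INTER_CUBIC),alpha=1.6)
zb=p[2]-.0111
def dr(P,col): cv2.polylines(z,[((proj(c,P)-[230,150]+.5)*S).astype(np.int32)],True,col,1)
a=np.radians(np.arange(0,360,6)); 
dr(np.c_[p[0]+.0305*np.cos(a),p[1]+.0305*np.sin(a),0*a+zb+.02],(0,255,0))
a=np.radians(yaw(M)+np.arange(0,360,60));r=.032/3**.5
dr(np.c_[p[0]+r*np.cos(a),p[1]+r*np.sin(a),0*a+zb+.05],(0,255,255));dr(np.c_[p[0]+r*np.cos(a),p[1]+r*np.sin(a),0*a+zb+.02],(255,255,0))
a=np.radians(np.arange(0,360,6)); dr(np.c_[.5132+.034*np.cos(a),-.2088+.034*np.sin(a),0*a+.06],(255,0,255))
dr(np.c_[.5132+.0265*np.cos(a),-.2088+.0265*np.sin(a),0*a+.085],(0,0,255))
cv2.imwrite('pics/o8.png',z[:600])
E
```

```text
[ 0.51313271 -0.2081433   0.15862905]
[ 0.51395243 -0.2099983   0.008     ] [ 0.53422535 -0.15548362  0.008     ] 0.11701836542458131 0.08220551862060574
```

View pics/o8.png

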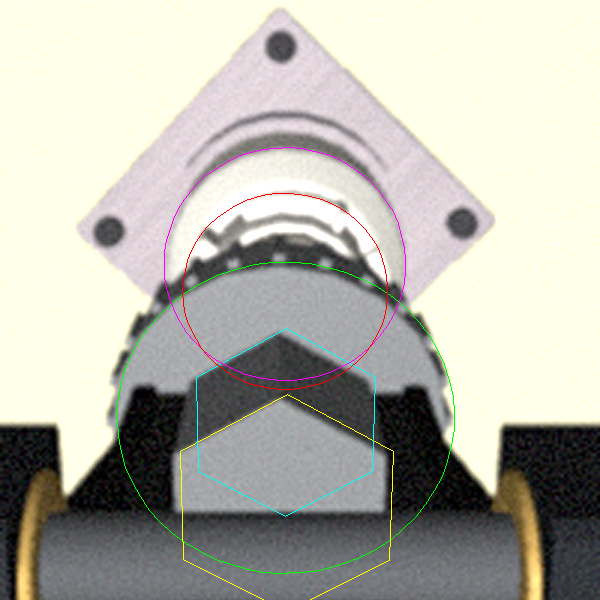

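```bash
cat >> h.py <<'E'
def avg(n=6):
    L=[]
    for _ in range(n):
        L.append(robot.get_obs()); vision.camera('side')
    o=dict(L[-1])
    for k in('position','ft_force','moment'): o[k]=np.mean([x[k] for x in L],0)
    qs=[np.array(x['tool_rot']) for x in L]; qs=[q*np.sign(q@qs[0]) for q in qs]
    o['tool_rot']=R.from_quat(qs).mean().as_quat()
    o['std']=np.std([x['position'] for x in L],0); return o
def rep(n=6):
    o=avg(n);p,M=tool(o)
    print('t%.2f'%robot.get_obs()['time'],'p',p.round(4),'std',o['std'].round(4),'yaw %.1f'%yaw(M),'F',o['ft_force'].round(2),'M',o['moment'].round(3),'w %.4f'%o['grip_width'],'lidz %.4f'%(p[2]-.0111),'q6 %.2f'%o['q'][5]); return o
E
python3 - <<'E'
from h import *
o=rep(8); print(rows([.5132,-.2088,.125],-112.5,o))
E
```

```text
t9.70 p [ 0.513  -0.2086  0.1586] std [0.0001 0.0003 0.    ] yaw -112.4 F [ 0.1  -0.08 -0.71] M [-0.012 -0.076 -0.01 ] w 0.0319 lidz 0.1475 q6 -0.20
[ 0.0002  0.0673  0.0004 -0.      0.0006  0.    ]
```

```bash
python3 -m crank '[[0,0.05,0,0,0,0,-1],[0,0.096,0,0,0,0,-1],[0,0.096,0,0,0,0,-1]]' 8
python3 - <<'E'
from h import *
o=rep(4)
E
python3 -m crank '[[0,0.004,0,0,0,0,-1],[0,0.008,0,0,0,0,-1]]' 8
python3 - <<'E'
from h import *
o=rep(2)
E
```

```text
time: 10.07
position: [0.5116, -0.2082, 0.1091]
tool_rot: [-0.394, 0.589, -0.586, 0.393]
ft_force: [0.0, 0.6, -0.1]
grip_width: 0.0321
t10.28 p [ 0.5127 -0.2089  0.1104] std [0.0007 0.0004 0.0008] yaw -112.4 F [ 0.08  0.24 -0.07] M [-0.025 -0.087 -0.028] w 0.0318 lidz 0.0993 q6 -0.20
time: 10.52
position: [0.5132, -0.2091, 0.107]
tool_rot: [0.393, -0.587, 0.588, -0.393]
ft_force: [-0.1, -0.1, -0.2]
grip_width: 0.0323
t10.62 p [ 0.5131 -0.209   0.1068] std [0.0002 0.0001 0.0002] yaw -112.4 F [ 0.29  0.1  -0.59] M [-0.028 -0.042 -0.008] w 0.0319 lidz 0.0957 q6 -0.20
```

```bash
python3 -m crank '[[0,0.004,0,0,0,0,-1],[0,0.008,0,0,0,0,-1],[0,0.008,0,0,0,0,-1]]'
python3 -m crank '[[0,0.003,0,0,0,0,-1],[0,0.003,0,0,0,0,-1]]'
python3 - <<'E'
from h import *
o=rep(2)
E
```

```text
time: 11.0
position: [0.5127, -0.2088, 0.1023]
tool_rot: [-0.393, 0.588, -0.587, 0.393]
ft_force: [-0.1, -0.2, -0.4]
grip_width: 0.0318
time: 11.25
position: [0.5128, -0.2089, 0.1009]
tool_rot: [-0.393, 0.588, -0.588, 0.393]
ft_force: [0.5, -0.2, 0.0]
grip_width: 0.0318
t11.35 p [ 0.5129 -0.2089  0.101 ] std [0. 0. 0.] yaw -112.4 F [ 0.23 -0.03 -0.09] M [ 0.004 -0.035 -0.009] w 0.0318 lidz 0.0899 q6 -0.20
```

```bash
python3 -m crank '[[0,0.003,0,0,0,0,-1],[0,0.003,0,0,0,0,-1]]'
python3 - <<'E'
from h import *
o=rep(3)
E
```

```text
time: 11.6
position: [0.5128, -0.2089, 0.0995]
tool_rot: [-0.393, 0.588, -0.588, 0.393]
ft_force: [0.4, 0.6, -0.9]
grip_width: 0.0317
t11.75 p [ 0.5129 -0.2089  0.0995] std [0. 0. 0.] yaw -112.4 F [ 0.49  0.43 -1.03] M [-0.036 -0.092  0.01 ] w 0.0319 lidz 0.0884 q6 -0.20
```

```bash
python3 -m crank '[[0,0.002,0,0,0,0,-1],[0,0.002,0,0,0,0,-1]]'
python3 -m crank '[[0,0.002,0,0,0,0,-1],[0,0.002,0,0,0,0,-1]]'
python3 - <<'E'
from h import *
o=rep(3)
E
```

```text
time: 12.0
position: [0.5129, -0.2089, 0.0985]
tool_rot: [-0.393, 0.588, -0.588, 0.393]
ft_force: [-0.6, -0.6, -1.1]
grip_width: 0.0318
time: 12.25
position: [0.5129, -0.2089, 0.0975]
tool_rot: [-0.393, 0.588, -0.588, 0.393]
ft_force: [0.6, 0.5, -0.9]
grip_width: 0.032
t12.40 p [ 0.5129 -0.2089  0.0975] std [0. 0. 0.] yaw -112.4 F [ 0.48 -0.35 -0.55] M [-0.016 -0.062  0.013] w 0.0315 lidz 0.0864 q6 -0.20
```

```bash
python3 -m crank '[[0,0.002,0,0,0,0,-1],[0,0.002,0,0,0,0,-1]]'
python3 - <<'E'
from h import *
o=rep(3)
E
```

```text
time: 12.65
position: [0.5129, -0.2089, 0.0965]
tool_rot: [-0.393, 0.588, -0.588, 0.393]
ft_force: [-0.6, -1.4, -1.6]
grip_width: 0.0319
t12.80 p [ 0.5129 -0.2089  0.0965] std [0. 0. 0.] yaw -112.4 F [-0.44 -0.78 -1.07] M [-0.023 -0.079 -0.011] w 0.0319 lidz 0.0854 q6 -0.20
```

```bash
python3 -m crank '[[0,0.002,0,0,0,0,-1],[0,0.002,0,0,0,0,-1]]'
python3 - <<'E'
from h import *
o=rep(4)
E
```

```text
time: 13.05
position: [0.513, -0.209, 0.096]
tool_rot: [0.393, -0.588, 0.588, -0.393]
ft_force: [-0.7, 0.6, 2.3]
grip_width: 0.0317
t13.25 p [ 0.513 -0.209  0.096] std [0. 0. 0.] yaw -112.4 F [-0.44  0.57  4.03] M [ 0.07   0.074 -0.003] w 0.0321 lidz 0.0849 q6 -0.20
```

```bash
python3 -m crank '[[0,-0.0004,0,0,-0.012,0,-1],[0,-0.0004,0,0,-0.028,0,-1],[0,-0.0004,0,0,-0.028,0,-1]]' 8
python3 - <<'E'
from h import *
o=rep(3)
E
python3 -m crank '[[0,0,0,0,-0.014,0,-1],[0,0,0,0,-0.028,0,-1],[0,0,0,0,-0.028,0,-1]]' 8
python3 - <<'E'
from h import *
o=rep(3)
E
```

```text
time: 13.62
position: [0.5134, -0.2092, 0.096]
tool_rot: [0.418, -0.57, 0.57, -0.419]
ft_force: [1.0, 0.2, 3.6]
grip_width: 0.0319
t13.78 p [ 0.5134 -0.2092  0.096 ] std [0. 0. 0.] yaw -107.4 F [0.96 0.01 3.52] M [-0.055 -0.052 -0.068] w 0.0322 lidz 0.0849 q6 -0.28
time: 14.15
position: [0.5134, -0.2092, 0.096]
tool_rot: [0.443, -0.551, 0.551, -0.443]
ft_force: [0.5, -1.2, 5.0]
grip_width: 0.032
t14.30 p [ 0.5134 -0.2092  0.096 ] std [0. 0. 0.] yaw -102.4 F [ 0.26 -0.23  4.92] M [-0.032 -0.143 -0.064] w 0.0324 lidz 0.0849 q6 -0.37
```

```bash
python3 -m crank '[[0,-0.0002,0,0,-0.015,0,-1],[0,-0.0002,0,0,-0.03,0,-1],[0,-0.0002,0,0,-0.045,0,-1],[0,-0.0002,0,0,-0.055,0,-1],[0,-0.0002,0,0,-0.055,0,-1]]' 8
python3 - <<'E'
from h import *
o=rep(3)
E
```

```text
time: 14.92
position: [0.513, -0.209, 0.096]
tool_rot: [0.489, -0.51, 0.511, -0.489]
ft_force: [0.3, 0.1, 4.8]
grip_width: 0.0321
t15.07 p [ 0.513 -0.209  0.096] std [0. 0. 0.] yaw -92.5 F [0.45 0.03 5.24] M [-0.041 -0.128 -0.076] w 0.0324 lidz 0.0849 q6 -0.55
```

```bash
python3 -m crank '[[0,-0.0002,0,0,-0.015,0,-1],[0,-0.0002,0,0,-0.03,0,-1],[0,-0.0002,0,0,-0.045,0,-1],[0,-0.0002,0,0,-0.055,0,-1],[0,-0.0002,0,0,-0.055,0,-1]]' 8
python3 - <<'E'
from h import *
o=rep(3)
E
```

```text
time: 15.7
position: [0.5129, -0.209, 0.0959]
tool_rot: [0.531, -0.466, 0.466, -0.531]
ft_force: [0.3, -0.2, 4.1]
grip_width: 0.0319
t15.85 p [ 0.5129 -0.209   0.0959] std [0. 0. 0.] yaw -82.6 F [-0.27 -0.3   4.25] M [-0.141 -0.18  -0.022] w 0.0320 lidz 0.0848 q6 -0.72
```

```bash
python3 -m crank '[[0,0,0,0,-0.01,0,-1],[0,0,0,0,-0.02,0,-1],[0,0,0,0,-0.028,0,-1],[0,0,0,0,-0.028,0,-1]]' 8
python3 - <<'E'
from h import *
o=rep(3)
E
```

```text
time: 16.35
position: [0.5126, -0.2087, 0.0957]
tool_rot: [0.552, -0.443, 0.442, -0.552]
ft_force: [-0.4, 0.2, 1.2]
grip_width: 0.0318
t16.50 p [ 0.5126 -0.2087  0.0957] std [0. 0. 0.] yaw -77.5 F [-0.16 -0.52  0.69] M [-0.135 -0.089 -0.034] w 0.0319 lidz 0.0846 q6 -0.81
```

```bash
python3 -m crank '[[0,0,0,0,-0.01,0,-1],[0,0,0,0,-0.017,0,-1],[0,0,0,0,-0.017,0,-1]]' 8
python3 - <<'E'
from h import *
o=rep(3)
E
```

```text
time: 16.88
position: [0.5127, -0.2086, 0.0957]
tool_rot: [-0.563, 0.428, -0.427, 0.563]
ft_force: [0.2, -0.2, -0.5]
grip_width: 0.0317
t17.02 p [ 0.5127 -0.2087  0.0957] std [0. 0. 0.] yaw -74.4 F [ 0.38 -0.09 -0.27] M [ 0.021 -0.119 -0.003] w 0.0319 lidz 0.0846 q6 -0.86
```

```bash
python3 -m crank '[[0,0.002,0,0,0,0,-1],[0,0.002,0,0,0,0,-1]]' 8
python3 - <<'E'
from h import *
o=rep(3)
E
```

```text
time: 17.27
position: [0.5128, -0.2089, 0.0949]
tool_rot: [0.563, -0.428, 0.428, -0.563]
ft_force: [-0.0, 0.4, 0.5]
grip_width: 0.0323
t17.43 p [ 0.5129 -0.2089  0.0949] std [0. 0. 0.] yaw -74.4 F [ 0.05 -0.07 -0.16] M [ 0.023 -0.139 -0.004] w 0.0318 lidz 0.0838 q6 -0.86
```

```bash
python3 -m crank '[[0,0.003,0,0,0,0,-1],[0,0.005,0,0,0,0,-1],[0,0.005,0,0,0,0,-1]]' 8
python3 - <<'E'
from h import *
o=rep(2)
E
```

```text
time: 17.8
position: [0.5128, -0.2089, 0.0923]
tool_rot: [0.563, -0.428, 0.428, -0.563]
ft_force: [0.2, 0.2, -0.5]
grip_width: 0.0319
t17.90 p [ 0.5129 -0.2089  0.0924] std [0. 0. 0.] yaw -74.4 F [ 0.12 -0.04 -0.82] M [ 0.004 -0.112  0.014] w 0.0320 lidz 0.0813 q6 -0.86
```

```bash
python3 -m crank '[[0,0.003,0,0,0,0,-1],[0,0.004,0,0,0,0,-1],[0,0.004,0,0,0,0,-1]]' 8
python3 - <<'E'
from h import *
o=rep(2)
E
```

```text
time: 18.27
position: [0.5129, -0.2089, 0.0904]
tool_rot: [0.563, -0.428, 0.428, -0.563]
ft_force: [-0.7, 0.3, -0.6]
grip_width: 0.0318
t18.38 p [ 0.5129 -0.2089  0.0904] std [0. 0. 0.] yaw -74.4 F [-0.96  0.19 -0.32] M [ 0.013 -0.079 -0.013] w 0.0323 lidz 0.0793 q6 -0.86
```

```bash
python3 -m crank '[[0,0.002,0,0,0,0,-1],[0,0.003,0,0,0,0,-1],[0,0.003,0,0,0,0,-1]]' 8
python3 - <<'E'
from h import *
o=rep(3)
E
```

```text
time: 18.75
position: [0.5129, -0.2089, 0.0891]
tool_rot: [0.563, -0.428, 0.428, -0.563]
ft_force: [0.2, 0.7, 1.0]
grip_width: 0.0321
t18.90 p [ 0.5129 -0.2089  0.0891] std [0. 0. 0.] yaw -74.4 F [-0.32 -0.03  1.23] M [ 0.042 -0.046  0.01 ] w 0.0322 lidz 0.0780 q6 -0.86
```

```bash
python3 -m crank '[[0,0.0,0,0,0,0,-1],[0,0,0,0,0.02,0,-1],[0,0.0005,0,0,0.04,0,-1],[0,0.001,0,0,0.056,0,-1],[0,0.001,0,0,0.056,0,-1]]' 30
python3 - <<'E'
from h import *
o=rep(3)
E
```

```text
time: 19.52
position: [0.5133, -0.2092, 0.0887]
tool_rot: [-0.523, 0.475, -0.476, 0.524]
ft_force: [-0.6, 0.3, 2.6]
grip_width: 0.0317
t19.68 p [ 0.5133 -0.2092  0.0887] std [0. 0. 0.] yaw -84.5 F [ 0.07 -0.03  2.75] M [ 0.002 -0.096  0.002] w 0.0320 lidz 0.0776 q6 -0.68
```

```bash
python3 -m crank '[[0,0.0004,0,0,0.02,0,-1],[0,0.0008,0,0,0.04,0,-1],[0,0.0012,0,0,0.06,0,-1],[0,0.0014,0,0,0.083,0,-1],[0,0.0014,0,0,0.083,0,-1]]' 30
python3 - <<'E'
from h import *
o=rep(3)
E
```

```text
time: 20.3
position: [0.5132, -0.2091, 0.088]
tool_rot: [0.457, -0.539, 0.54, -0.457]
ft_force: [0.5, -0.1, 3.5]
grip_width: 0.0314
t20.45 p [ 0.5132 -0.2091  0.088 ] std [0. 0. 0.] yaw -99.4 F [0.72 0.45 3.92] M [ 0.01  -0.1   -0.013] w 0.0318 lidz 0.0769 q6 -0.42
```

```bash
python3 -m crank '[[0,0.0004,0,0,0.02,0,-1],[0,0.0008,0,0,0.04,0,-1],[0,0.001,0,0,0.06,0,-1],[0,0.0012,0,0,0.083,0,-1],[0,0.0012,0,0,0.083,0,-1]]' 30
python3 - <<'E'
from h import *
o=rep(3)
E
```

```text
time: 21.08
position: [0.5132, -0.209, 0.0874]
tool_rot: [0.383, -0.594, 0.594, -0.384]
ft_force: [0.5, -0.1, 5.3]
grip_width: 0.0316
t21.23 p [ 0.5132 -0.2091  0.0874] std [0. 0. 0.] yaw -114.3 F [0.06 0.09 5.  ] M [ 0.024 -0.068 -0.023] w 0.0316 lidz 0.0763 q6 -0.16
```

```bash
python3 -m crank '[[0,0.0004,0,0,0.02,0,-1],[0,0.0006,0,0,0.04,0,-1],[0,0.0008,0,0,0.056,0,-1],[0,0.0008,0,0,0.056,0,-1]]' 30
python3 - <<'E'
from h import *
o=rep(3)
E
```

```text
time: 21.72
position: [0.5132, -0.2089, 0.0869]
tool_rot: [0.33, -0.625, 0.626, -0.33]
ft_force: [1.0, 1.1, 4.3]
grip_width: 0.0319
t21.88 p [ 0.5132 -0.2089  0.0869] std [0. 0. 0.] yaw -124.4 F [0.88 0.83 4.87] M [ 0.115 -0.147 -0.048] w 0.0317 lidz 0.0758 q6 0.01
```

```bash
python3 -m crank '[[0,0.0003,0,0,0.014,0,-1],[0,0.0005,0,0,0.028,0,-1],[0,0.0005,0,0,0.028,0,-1]]' 30
python3 - <<'E'
from h import *
o=rep(3)
E
```

```text
time: 22.25
position: [0.5133, -0.2089, 0.0866]
tool_rot: [0.302, -0.639, 0.64, -0.302]
ft_force: [0.5, 0.8, 3.7]
grip_width: 0.032
t22.40 p [ 0.5133 -0.2089  0.0866] std [0. 0. 0.] yaw -129.4 F [0.65 0.76 5.08] M [ 0.149 -0.182 -0.035] w 0.0318 lidz 0.0755 q6 0.10
```

```bash
python3 -m crank '[[0,0.0003,0,0,0.01,0,-1],[0,0.0004,0,0,0.017,0,-1],[0,0.0004,0,0,0.017,0,-1]]' 30
python3 - <<'E'
from h import *
o=rep(3)
E
```

```text
time: 22.78
position: [0.5133, -0.2089, 0.0865]
tool_rot: [0.285, -0.647, 0.647, -0.285]
ft_force: [-0.1, 0.1, 5.7]
grip_width: 0.0317
t22.93 p [ 0.5133 -0.2089  0.0865] std [0. 0. 0.] yaw -132.5 F [0.72 0.64 5.01] M [ 0.143 -0.16   0.03 ] w 0.0315 lidz 0.0754 q6 0.15
```

```bash
python3 -m crank '[[0,0,0,0,0.012,0,-1],[0,0,0,0,0.012,0,-1]]' 30
python3 - <<'E'
from h import *
o=rep(3)
E
```

```text
time: 23.18
position: [0.5133, -0.2089, 0.0864]
tool_rot: [0.272, -0.652, 0.653, -0.273]
ft_force: [0.8, 0.8, 4.9]
grip_width: 0.0322
t23.32 p [ 0.5133 -0.2089  0.0864] std [0. 0. 0.] yaw -134.7 F [1.35 0.64 5.01] M [ 0.209 -0.299  0.009] w 0.0321 lidz 0.0753 q6 0.19
```

```bash
python3 -m crank '[[0,0,0,0,0.012,0,-1],[0,0,0,0,0.012,0,-1]]' 30
python3 - <<'E'
from h import *
o=rep(3)
E
```

```text
time: 23.58
position: [0.5135, -0.2088, 0.0864]
tool_rot: [0.26, -0.657, 0.658, -0.26]
ft_force: [2.6, 1.7, 4.9]
grip_width: 0.0318
t23.73 p [ 0.5135 -0.2088  0.0864] std [0. 0. 0.] yaw -136.8 F [3.16 1.96 4.36] M [ 0.451 -0.587  0.117] w 0.0319 lidz 0.0753 q6 0.23
```

```bash
python3 -m crank '[[0,0,0,0,0.01,0,-1],[0,0,0,0,0.01,0,-1]]' 30
python3 - <<'E'
from h import *
o=rep(4)
E
```

```text
time: 23.98
position: [0.5136, -0.2088, 0.0864]
tool_rot: [0.249, -0.662, 0.662, -0.25]
ft_force: [4.1, 2.5, 3.9]
grip_width: 0.032
t24.18 p [ 0.5136 -0.2088  0.0864] std [0. 0. 0.] yaw -138.7 F [4.11 2.66 4.76] M [ 0.585 -0.83   0.228] w 0.0317 lidz 0.0753 q6 0.26
```

```bash
python3 -m crank '[[0,0,0,0,0,0,0.0],[0,0,0,0,0,0,0.0],[0,0,0,0,0,0,0.0]]' 30
python3 - <<'E'
from h import *
o=rep(4)
im=vision.camera('wrist'); cv2.imwrite('pics/w9.png',im)
b=cv2.resize(im[150:390,230:430],None,fx=2.4,fy=2.4,interpolation=cv2.INTER_CUBIC)
cv2.imwrite('pics/w9z.png',cv2.convertScaleAbs(b,alpha=1.7))
E
```

```text
time: 24.55
position: [0.5118, -0.2088, 0.0856]
tool_rot: [-0.25, 0.662, -0.661, 0.249]
ft_force: [0.3, 0.3, -0.1]
grip_width: 0.043
t24.75 p [ 0.5121 -0.2088  0.0858] std [0.0003 0.0001 0.0001] yaw -138.7 F [ 0.27  0.07 -0.19] M [-0.025 -0.028 -0.008] w 0.0433 lidz 0.0747 q6 0.26
```

View pics/w9z.png

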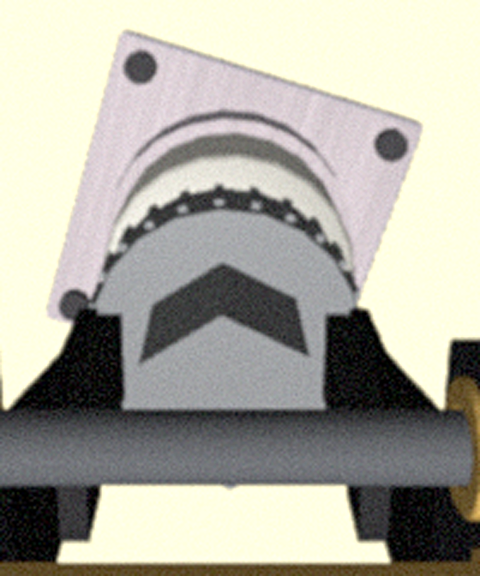

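```bash
python3 - <<'E'
from h import *
o=avg(3); print(rows([.5133,-.2089,.0862],-138,o))
E
```

```text
[-0.0008  0.0001  0.0006  0.0001 -0.0039  0.0001]
```

```bash
python3 -m crank '[[-0.0008,0,0.0006,0,0,0,-0.15],[-0.0008,0,0.0006,0,0,0,-1],[-0.0008,0,0.0006,0,0,0,-1],[-0.0008,0,0.0006,0,0,0,-1]]' 25
python3 - <<'E'
from h import *
o=rep(4)
E
python3 -m crank '[[0,0,0,0,0.011,0,-1],[0,0,0,0,0.011,0,-1]]' 25
python3 - <<'E'
from h import *
o=rep(4)
E
```

```text
time: 25.45
position: [0.5135, -0.2089, 0.0863]
tool_rot: [0.249, -0.662, 0.662, -0.25]
ft_force: [-0.1, -0.2, -0.2]
grip_width: 0.0322
t25.65 p [ 0.5135 -0.2089  0.0863] std [0. 0. 0.] yaw -138.7 F [ 0.02 -0.21 -0.17] M [ 0.004 -0.078  0.087] w 0.0321 lidz 0.0752 q6 0.26
time: 25.9
position: [0.5136, -0.2089, 0.0863]
tool_rot: [0.238, -0.666, 0.666, -0.238]
ft_force: [0.8, -0.2, 0.1]
grip_width: 0.0323
t26.10 p [ 0.5136 -0.2089  0.0863] std [0. 0. 0.] yaw -140.7 F [ 1.18 -0.1  -0.06] M [ 0.065 -0.172  0.18 ] w 0.0323 lidz 0.0752 q6 0.30
```

```bash
python3 -m crank '[[0,0,0,0,0.011,0,-1],[0,0,0,0,0.011,0,-1]]' 25
python3 - <<'E'
from h import *
o=rep(4)
E
```

```text
time: 26.35
position: [0.5137, -0.2089, 0.0863]
tool_rot: [0.226, -0.67, 0.67, -0.226]
ft_force: [2.3, 2.0, -0.4]
grip_width: 0.032
t26.55 p [ 0.5137 -0.2089  0.0863] std [0. 0. 0.] yaw -142.7 F [ 2.29  1.1  -0.59] M [ 0.193 -0.406  0.301] w 0.0325 lidz 0.0752 q6 0.33
```

```bash
python3 -m crank '[[0,0,0,0,0,0,-1],[0,0,0,0,0,0,0.1],[0,0,0,0,0,0,0.3],[0,0,0,0,0,0,0.3]]' 25
python3 - <<'E'
from h import *
o=rep(4)
im=vision.camera('wrist'); cv2.imwrite('pics/w10.png',im)
p,M=tool(o);c=cam('wrist',o)
S=5;u0,v0=260,240;z=cv2.convertScaleAbs(cv2.resize(im[v0:v0+90,u0:u0+130],None,fx=S,fy=S,interpolation=cv2.INTER_CUBIC),alpha=1.7)
for dy,col in((0,(0,255,255)),(5,(0,0,255))):
  a=np.radians(yaw(M)+dy+np.arange(0,360,60));r=.032/3**.5
  for h in(.125,.095):
    P=np.c_[.5133+r*np.cos(a),-.2089+r*np.sin(a),0*a+h]
    cv2.polylines(z,[((proj(c,P)-[u0,v0]+.5)*S).astype(np.int32)],True,col,1)
cv2.imwrite('pics/w10z.png',z)
E
```

```text
time: 27.05
position: [0.5129, -0.2089, 0.0862]
tool_rot: [-0.226, 0.67, -0.67, 0.226]
ft_force: [-0.2, 0.3, -0.0]
grip_width: 0.0524
t27.25 p [ 0.5131 -0.2089  0.0862] std [0.0001 0.     0.    ] yaw -142.7 F [-0.35  0.28 -0.21] M [-0.011 -0.009 -0.027] w 0.0559 lidz 0.0751 q6 0.33
```

View pics/w10z.png

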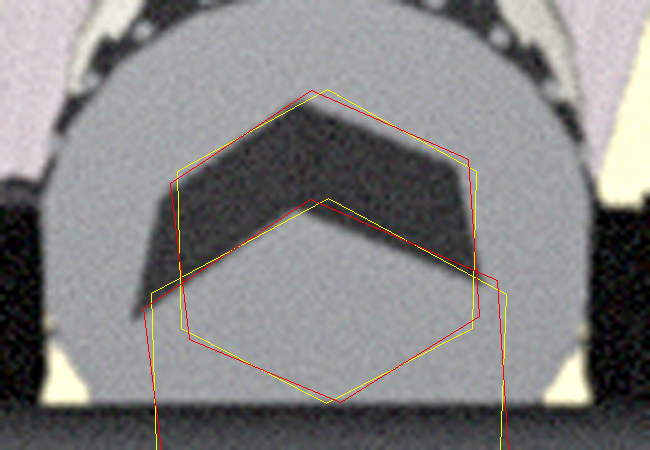

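```bash
python3 -m crank '[[0,0,0,0,0,0,0.4],[0,-0.03,0,0,0,0,0.4],[0,-0.12,0,0,0,0,0.4],[0,-0.24,0,0,0,0,0.4],[0.1,-0.3,0,0,0,0,0.4],[0.1,-0.3,0,0,0,0,0.4],[0.1,-0.3,0,0,0,0,0.4]]' 25
python3 - <<'E'
from h import *
o=rep(3)
for n in('side','wrist','top'):
  im=vision.camera(n); cv2.imwrite(f'pics/{n}11.png',im)
# overlay expected home lid in top/side
p,M=tool(o)
out=[]
for n,(u0,v0,wd,ht),S in(('top',(395,225,70,75),6),('side',(365,170,70,75),6)):
  im=cv2.imread(f'pics/{n}11.png');c=cam(n);z=cv2.convertScaleAbs(cv2.resize(im[v0:v0+ht,u0:u0+wd],None,fx=S,fy=S,interpolation=cv2.INTER_CUBIC),alpha=1.4);q=z.copy()
  a=np.radians(np.arange(0,360,6))
  for h,col in((.075,(0,160,0)),(.095,(0,255,0))):
    P=np.c_[.5132+.0305*np.cos(a),-.2089+.0305*np.sin(a),0*a+h];cv2.polylines(q,[((proj(c,P)-[u0,v0]+.5)*S).astype(np.int32)],True,col,1)
  a=np.radians(-138+np.arange(0,360,60));P=np.c_[.5132+.01848*np.cos(a),-.2089+.01848*np.sin(a),0*a+.125];cv2.polylines(q,[((proj(c,P)-[u0,v0]+.5)*S).astype(np.int32)],True,(0,255,255),1)
  out.append(q)
cv2.imwrite('pics/o11.png',cv2.resize(np.hstack(out),None,fx=.95,fy=.95))
E
```

```text
time: 28.18
position: [0.4735, -0.2389, 0.2367]
tool_rot: [-0.226, 0.67, -0.67, 0.226]
ft_force: [0.8, 0.3, 0.2]
grip_width: 0.0608
t28.32 p [ 0.4735 -0.2386  0.2361] std [0.     0.0002 0.0005] yaw -142.7 F [ 0.46 -0.3  -0.17] M [-0.006 -0.009 -0.029] w 0.0608 lidz 0.2250 q6 0.24
```

View pics/o11.png

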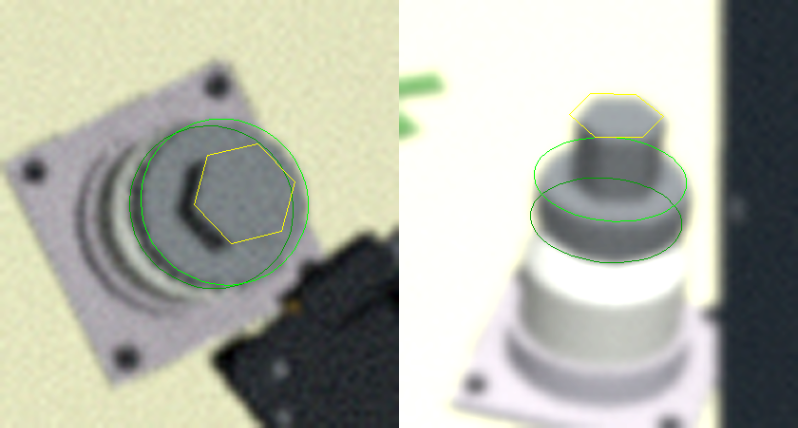

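View pics/wrist11.png

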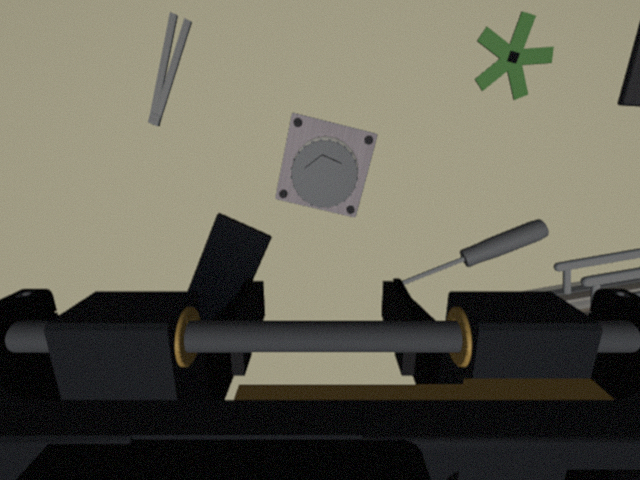

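View pics/top11.png

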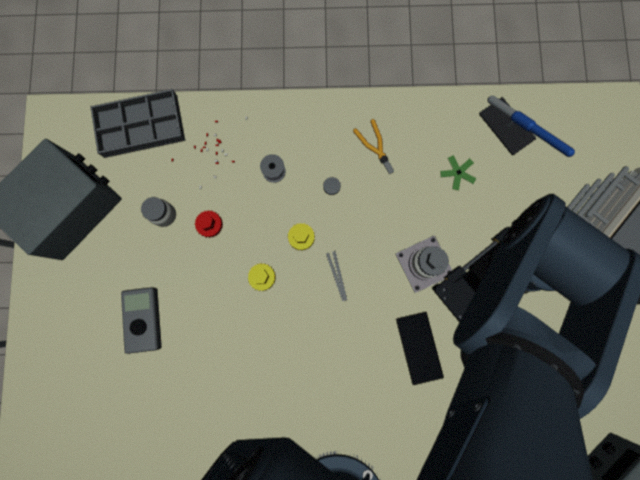

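The top picture shows the lid on the jar at (432,262), and the bystanders are where they started. The overlay of the home pose fits in both the top and side pictures.

```bash
python3 -m crank '[[0,0,0,0,0,0,0.4],[0,0,0,0,0,0,0.4]]'; python3 -c "
from rig import robot
print(robot.hand_in())"
```

```text
time: 28.72
position: [0.4738, -0.2391, 0.2361]
tool_rot: [-0.227, 0.67, -0.67, 0.226]
ft_force: [-0.8, -0.6, 0.0]
grip_width: 0.0606
the job is handed in; nothing more can be done
None
```

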